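# Stop the coasting specimen carousel at its lock slot and pin it

### The job

The specimen carousel is still spinning: slow it gently with a light touch on its flat face so that the hole in its orange lug comes to rest right under the slot of the yellow bracket (do not let it stop anywhere else; a last small nudge is fine) and let go of it. Then take the red locking pin from its blue block and set it, fully home, through the slot into the hole, never pressing hard on wheel or stand, and leave the pin there. Leave everything else on the bench where it is.

Things in the scene. Friction and masses are not known exactly. Their poses are not given: they have to be found in the camera images.
- stand: Carousel stand, fixed: white round foot 170 mm across, origin on the bench at its centre, under the axle. Its +y axis points to the yellow index bracket over the wheel's edge: a level plate 28 mm wide (along x), 8 mm thick, reaching from 86 to 156 mm out along +y, top 68 mm above the bench, on a post at 142 to 156 mm. There are 3 mm between the bracket's underside and the wheel's top face.
- slot (a point): Centre of the slot that goes through the bracket, at the level of the bracket's top face (68 mm above the bench, 105 mm from the axle). The slot is 12 mm wide across (stand's x) and 16 mm long along the radius (stand's y), chamfered, and the bracket is 8 mm thick.
- wheel: Grey-painted metal specimen carousel, a level disc 172 mm across, 12 mm thick, top face 57 mm above the bench, with seven round pads (46 mm across, flush, centres 105 mm out) and one orange lug (44 mm wide, to 127 mm out) evenly spaced around it. A black cap 32 mm across stands 10 mm above the middle; from 18 to 80 mm out the face is smooth and flat. Origin on the axle at bench level.
- wheel_axis (a point): Point on the wheel's upright axle, 57 mm above the bench (fixed). From the start the wheel spins anticlockwise seen from above; after half a second it coasts at 2 to 4 rad/s, losing some 0.07 rad/s each second. Mass 1.8 kg, inertia about 0.013 kg m2: pressed with 1 to 2 N at 50 mm out it slows by some 3 to 8 rad/s each second. Once stopped it stays, but any touch turns it.
- wheel_face (a point): Point in the middle of the wheel's top face; it sinks with the wheel. The wheel floats on a soft spring: pressed from above it sinks without tilting after the first 1 N, 1 mm for each 0.5 N more, to a hard stop 10 mm down (about 6 N). A fingertip pressed on it drags by friction of unknown coefficient (about 0.5 to 1.2).
- lock_hole (a point): Centre of the hole through the orange lug, at the wheel's top face, 105 mm from the axle; it turns with the wheel. The hole is square, 12.5 mm wide, chamfered, 12 mm deep, open below.
- pin_grip (a point): Centre of the locking pin's grip. The pin is loose and stands in its blue block at the start: upright red round grip 24 mm across and 44 mm high (this point is half-way up, on the axis), and below it a steel shank 10 mm across and 28 mm long whose last 7 mm taper to a 3 mm tip. It weighs about 90 g.
- pin_collar (a point): The point on the pin's axis at the underside of its red grip (22 mm below the grip's centre, 28 mm above the tip). Fully home, this underside lies on the bracket's top face.
- pin_block: Blue block, fixed to the bench, 56 x 56 mm and 38 mm high, with a square hole 12.5 mm wide and 32 mm deep in the middle of its top, in which the pin stands with the underside of its grip resting on the block's top. Origin on the bench, below the hole.
- dish_a: Bystander, to be left alone: closed clear culture dish with green contents, 94 mm across, 16 mm high. Origin at the centre of its underside.
- dish_b: Bystander, to be left alone: closed clear culture dish with amber contents, 94 mm across, 16 mm high. Origin at the centre of its underside.
- dropper: Bystander, to be left alone: small dropper bottle with black cap, 40 mm across, 75 mm high. Origin at the centre of its underside.
- beaker: Bystander, to be left alone: clear glass beaker, 72 mm across, 85 mm high. Origin at the centre of its underside.
- jar: Bystander, to be left alone: specimen jar with white cap, 64 mm across, 80 mm high. Origin at the centre of its underside.
- slide_tray: Bystander, to be left alone: white slide tray with dividers, 110 x 160 x 25 mm. Origin at the centre of its underside.
- tweezers: Bystander, to be left alone: steel tweezers lying flat, 120 mm long, 7 mm high. Origin at the centre of its underside.
Not all that is in view belongs to the job. Of the things like the part that bears pin_grip, leave any that is white; of the rest the smaller one is meant.

How it is judged:
On the way:
1. the wheel stands still and untouched with its hole within 6 mm of the slot, the pin not yet at the slot (angular speed of wheel below 0.03 rad/s and horizontal distance between lock_hole and slot below 0.006 m and contact force between anything else and wheel below 0.1 N and distance between pin_collar and slot above 0.035 m), for 0.3 s.
At the end, for the whole second after the job is handed in: The pin stands released and upright (within 0.1 rad) in the slot, the underside of its grip on the bracket's top face (within 2.5 mm, at most 6 mm off the slot's centre), its shank locking the hole of the wheel, which is at rest within 6 mm of the slot (z of pin_collar in the frame of stand between 0.066 and 0.0705 m and horizontal distance between each of pin_collar, lock_hole and slot below 0.006 m and angle between pin_collar's own z axis and vertical below 0.1 rad and angular speed of wheel below 0.05 rad/s and contact force between the fingers and wheel below 0.1 N); the robot touches nothing.
It fails at once if the wheel is pressed or struck with more than 15 N (contact force between anything else and wheel above 15 N).
It fails at once if the stand is pressed or struck with more than 20 N (contact force between anything else and stand above 20 N).
It fails at once if the wheel comes to a stop with its hole more than 40 mm from the slot (angular speed of wheel below 0.03 rad/s and horizontal distance between lock_hole and slot above 0.04 m).
It fails at once if a bystander is moved by more than 25 mm (distance of any of dish_a, dish_b, dropper, beaker, jar, slide_tray, tweezers from where it was at the start of the episode above 0.025 m).
It also fails if it takes over 72 s, if anything falls off the work surface, if the arm or the gripper's body presses on something with over 40 N, if the wrist force passes 120 N, or if a joint passes its speed limit or range.

### The arm

A 6-joint arm with a two-finger parallel gripper is mounted at the origin on the work surface. World frame = base frame: x ahead of the robot, y to its left, z up, the work surface at z = 0. Lengths are in m, angles in rad, forces in N, time in s.
With the tool pointing down it reaches from about 0.325 to 0.75 m from the base axis. Payload 7.6 kg.
Tool frame: the origin (TCP) lies at the very end of the fingers, on their centre line; the grasp point (between the pads) lies 19 mm behind it; z points along the fingers, y is the direction in which the jaws open and shut (so a half turn about z gives the same grasp; the last joint's range is limited). The gripper opens to 85 mm and grips with 20 to 120 N. Pads are 22 mm wide; open, the fingers measure 114 mm over their backs; the gripper's body (76 mm by 85 mm) begins 54 mm behind the grasp point. The pads swing forward as they close: fully open they stand 13 mm farther back than shut.
Start: joints at [-0.07, 0.052, 1.401, -0, 1.689, -0.07], TCP at [0.525, 0, 0.231] pointing down, gripper open.
Joint ranges: [-2.9, 2.9], [-0.91, 2.17], [0.12, 2.37], [-1.06, 4.2], [0.26, 2.73], [-2.93, 2.93]. Speed limits (rad/s): [2.57, 2.57, 3.01, 3.14, 3.14, 3.14].

### API

Orientations are given as a unit quaternion [x, y, z, w].
In Python, from rig import arm gives the robot as it stands.
- The arm moves only by the tool drive_tool, never from a script. Its argument "rows" is a list of rows, each a list of 7 numbers: the closure, from 0 (fully open) to 1 (shut), then the shift along the tool's x, y, z in cm, then the turn, a rotation vector about the tool's x, y, z in degrees. In form: [[jaw, x, y, z, wx, wy, wz], ...]. A call has 1 to 20 rows; each row shifts and turns the commanded pose from where the row before left it, along the tool's axes as they then stand; what a row does not reach is not made up. A row lasts 1/8 s, in which the tool goes at most 62.5 mm and 10.7 degrees, less where a joint would pass 70% of its speed; a pose out of reach is approached as far as the arm can. A call is refused whole if a number of a shift passes 6.25 or a number of a turn 10.7, either way. A call with a gripper value outside its range is refused whole. The fingers move at their own pace and stop on an object; the grip force is fixed at half the most. Time passes only in rows, so rows that do not move let the fingers close. It gives the time, the measured TCP pose, the force and the opening at its end, in the units of the state.
- arm.sense(): the state, without advancing time (a new reading comes with each control period).
- arm.capture(name): name is "scene" or "side" or "wrist"; returns a dict with "frame" (400x640x3 uint8, red, green, blue), "z_map" (400x640 float32, m along the optical axis (not along the pixel's ray), 0 where there is no reading), "fx", "fy", "cx", "cy" (pixels), "rvec" (rotation vector, rad) and "tvec" (3), from world to camera coordinates, as OpenCV has them. Camera axes: x right, y down, z forward; pixel columns grow to the right and rows downward; lengths in m; the calibration is good to about 2 mm. A picture is of the moment at which its call begins.
- arm.sign_off(): hands the job in, once; it reports no verdict.
The state is a dict: "t": time; "joints": joint angles; "dq": joint speeds; "joint_torque": joint torques, N m; "position": TCP position; "tool_rot": TCP orientation; "contact_force": force on the tool from outside, world axes, zero at the start; "torque": the same for the moment, N m; "finger_gap": opening from 0.0 (shut) to 1.0 (fully open).
Only numpy, scipy, OpenCV 4.12 (cv2) and the standard library are available. Lean on these libraries where they do the work, as an engineer would, in place of code of your own. Each camera call takes 0.05 s, during which the arm holds its last target. There are 200 camera calls.

## Working session

There is one attempt and no reset: what is moved stays moved. The work goes in short steps, Python scripts to look and compute and a tool call to move; the robot and the scene stay as the last step left them, time stands still between calls to the robot, and variables do not carry over. Pictures are saved under pics/ and viewed, about 8 in all and at most 12, crops included, and the job is handed in when it is done.

Besides the shell and the picture viewer there is one more tool, called after ">>>" in YAML: its name, and indented under it one key for each argument. drive_tool: Moves the arm, as the interface text tells. Its arguments: {"type":"object","properties":{"rows":{"type":"array"}},"required":["rows"]}

```bash
ls; mkdir -p pics; cat > h.py <<'E'
import numpy as np, cv2
from rig import arm
def cap(n,save=None):
    c=arm.capture(n); c['R']=cv2.Rodrigues(np.array(c['rvec'],float))[0]; c['t']=np.array(c['tvec'],float).ravel()
    if save: cv2.imwrite('pics/'+save,cv2.cvtColor(c['frame'],cv2.COLOR_RGB2BGR))
    return c
def ray(c,u,v):
    d=c['R'].T@np.array([(u-c['cx'])/c['fx'],(v-c['cy'])/c['fy'],1.]); o=-c['R'].T@c['t']; return o,d
def plane(c,u,v,z):
    o,d=ray(c,u,v); return o+d*(z-o[2])/d[2]
def depth(c,u,v):
    o,d=ray(c,u,v); return o+d*c['z_map'][int(v),int(u)]
def proj(c,p):
    q=c['R']@np.array(p)+c['t']; return np.array([c['fx']*q[0]/q[2]+c['cx'],c['fy']*q[1]/q[2]+c['cy']])
def cross(c1,p1,c2,p2):
    o1,d1=ray(c1,*p1); o2,d2=ray(c2,*p2); A=np.stack([d1,-d2],1); s=np.linalg.lstsq(A,o2-o1,rcond=None)[0]
    a=o1+s[0]*d1;b=o2+s[1]*d2; return (a+b)/2,np.linalg.norm(a-b)
def pts(c):
    v,u=np.mgrid[0:400,0:640]; z=c['z_map']; 
    q=np.stack([(u-c['cx'])/c['fx']*z,(v-c['cy'])/c['fy']*z,z],-1)
    return (q-c['t'])@c['R']
def blobs(c,f,mn=40):
    h=cv2.cvtColor(c['frame'],cv2.COLOR_RGB2HSV).astype(int); m=f(h[...,0],h[...,1],h[...,2]).astype(np.uint8)
    n,l,s,ce=cv2.connectedComponentsWithStats(m); return [(tuple(ce[i].round(1)),s[i].tolist(),l==i) for i in range(1,n) if s[i][4]>=mn]
red=lambda h,s,v:((h<5)|(h>172))&(s>130)&(v>60)
orange=lambda h,s,v:(h>=6)&(h<17)&(s>150)&(v>90)
yellow=lambda h,s,v:(h>=20)&(h<34)&(s>130)&(v>90)
blue=lambda h,s,v:(h>98)&(h<130)&(s>110)&(v>50)
E
cat > a.py <<'E'
from h import *
print(arm.sense())
for n in('scene','side','wrist'):
    c=cap(n,n+'0.png'); P=pts(c)
    print(n,-c['R'].T@c['t'],c['fx'])
    for k,f in dict(red=red,orange=orange,yellow=yellow,blue=blue).items():
        for ce,s,m in blobs(c,f): 
            p=P[m&(c['z_map']>0)]
            print(k,ce,s,np.median(p,0).round(3) if len(p) else '', np.percentile(p[:,2],97).round(3) if len(p) else '')
E
python3 a.py; cd pics; python3 -c "
import cv2
a=[cv2.imread(n+'0.png') for n in('scene','side')]
cv2.imwrite('two.png',cv2.resize(cv2.vconcat(a),(480,600)))"
```

```text
pics
{'t': 0.0, 'joints': array([-7.03136402e-02,  5.28498891e-02,  1.40169692e+00, -1.12632389e-05,
        1.68858670e+00, -7.03061883e-02]), 'dq': array([-4.40544607e-04,  2.33742703e-04, -5.97479078e-04, -5.64413667e-05,
       -6.82028945e-04, -7.13519315e-04]), 'joint_torque': array([ 8.02730119e-04, -3.81666934e+01, -3.60182977e+01,  8.43031398e-05,
        6.19437444e-03, -2.66336252e-05]), 'position': array([5.24712683e-01, 3.28808021e-05, 2.30479589e-01]), 'tool_rot': array([ 7.07109671e-01,  7.07103472e-01, -5.09377998e-04, -5.78030388e-04]), 'contact_force': array([ 0.40527573, -0.40376798, -0.43505908]), 'torque': array([0.00192252, 0.01709834, 0.01119657]), 'finger_gap': 1.001261916484807}
scene [1.36775194 0.63278443 1.14940404] 438.73183528510737
red (np.float64(252.7), np.float64(181.1)) [248, 175, 9, 14, 93] [ 0.529 -0.333  0.09 ] 0.099
red (np.float64(268.3), np.float64(188.2)) [266, 184, 5, 11, 45] [ 0.518 -0.267  0.075] 0.085
orange (np.float64(124.2), np.float64(32.9)) [71, 0, 161, 63, 2276] [ 0.159 -1.671  0.177] 0.182
orange (np.float64(56.8), np.float64(46.6)
[... 908 characters left out ...]
.float64(233.7)) [400, 222, 12, 24, 267] [ 0.521 -0.341  0.064] 0.088
orange (np.float64(279.0), np.float64(181.4)) [274, 178, 14, 9, 74] [0.499 0.133 0.053] 0.055
blue (np.float64(381.0), np.float64(240.4)) [368, 229, 28, 23, 409] [ 0.491 -0.287  0.03 ] 0.037
wrist [0.52429    0.07741525 0.37303379] 305.60199139722494
orange (np.float64(279.3), np.float64(60.1)) [249, 27, 64, 67, 2051] [0.488 0.115 0.057] 0.058
orange (np.float64(326.7), np.float64(94.5)) [303, 77, 47, 35, 196] [0.534 0.083 0.057] 0.058
yellow (np.float64(432.9), np.float64(19.5)) [407, 0, 55, 47, 1178] [0.627 0.147 0.068] 0.069
blue (np.float64(310.0), np.float64(350.7)) [288, 345, 39, 11, 175] [ 0.516 -0.247  0.038] 0.039
```

View pics/scene0.png

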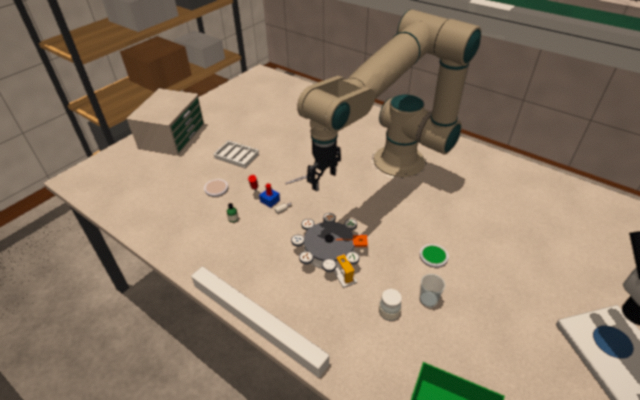

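View pics/side0.png

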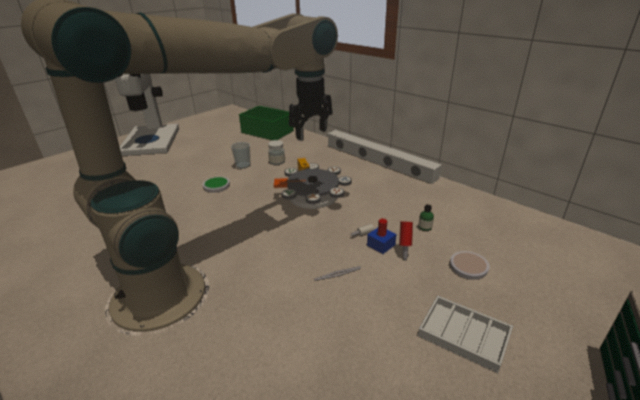

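The pin candidates are the small red one in the blue block (scene 268,188; side 382,227), the larger red one on its own (scene 253,181; side 406,234), and a white one lying down (scene 283,207; side 365,231). By the description I choose the small red one in the blue block. Next I'll check it and measure the wheel.

```bash
cat > b.py <<'E'
from h import *
from scipy.optimize import least_squares
import pickle
cs={n:cap(n,n+'1.png') for n in('scene','side','wrist')}
pickle.dump(cs,open('cs.pkl','wb'))
for n,c in cs.items():
    P=pts(c); ok=(c['z_map']>0)&(P[...,2]>.061)&(P[...,2]<.0705)&(abs(P[...,0]-.55)<.2)&(abs(P[...,1]-.1)<.2)
    w=(c['z_map']>0)&(abs(P[...,2]-.067)<.003)&(abs(P[...,0]-.55)<.1)&(abs(P[...,1]-.1)<.1)
    h=cv2.cvtColor(c['frame'],cv2.COLOR_RGB2HSV)
    cap_=w&(h[...,2]<60); 
    if cap_.sum()>3: print(n,'cap',cap_.sum(),np.median(P[cap_],0).round(4),P[cap_].min(0).round(3),P[cap_].max(0).round(3))
    for ce,s,m in blobs(c,yellow):
        p=P[m&(abs(P[...,2]-.068)<.004)]
        if len(p)>20:
            r=cv2.minAreaRect((p[:,:2]*1000).astype(np.float32)); print(n,'yel',ce,r)
    for ce,s,m in blobs(c,orange):
        if len(P[m]) and abs(P[m][:,2].mean()-.055)<.01: print(n,'or',ce,s,np.median(P[m],0).round(4))
a,b=cs['scene'],cs['side']
ra=[x[0] for x in blobs(a,red)]; rb=[x[0] for x in blobs(b,red)]
for p in ra:
    for q in rb: print(p,q,cross(a,p,b,q))
im=[cv2.resize(cs['wrist']['frame'],(640,400))[:, :],]
f=lambda n,u,v,w:cv2.resize(cs[n]['frame'][v-w//2:v+w//2,u-w//2:u+w//2],(320,200*320//320+120) ,interpolation=cv2.INTER_CUBIC)
big=cv2.vconcat([cv2.resize(cs['wrist']['frame'],(640,400))[:280],cv2.hconcat([f('scene',268,195,60),f('side',388,235,70)])])
cv2.imwrite('pics/m1.png',big[...,::-1]); print(arm.sense()['t'])
E
python3 b.py
```

```text
scene cap 47 [0.5805 0.0555 0.0662] [0.565 0.042 0.064] [0.595 0.071 0.07 ]
scene yel (np.float64(346.2), np.float64(266.2)) ((642.3802490234375, 169.29322814941406), (50.706268310546875, 25.771041870117188), 62.26160430908203)
scene or (np.float64(355.4), np.float64(228.8)) [347, 222, 17, 14, 140] [0.4814 0.0988 0.0557]
side cap 15 [0.5746 0.0526 0.0649] [0.562 0.044 0.064] [0.588 0.067 0.066]
side or (np.float64(281.0), np.float64(191.9)) [276, 188, 11, 8, 44] [0.4566 0.0763 0.0536]
wrist cap 821 [0.5739 0.0565 0.0668] [0.559 0.041 0.064] [0.59  0.071 0.069]
wrist yel (np.float64(432.5), np.float64(19.5)) ((627.2179565429688, 149.96820068359375), (43.59759521484375, 28.57500648498535), 60.55223083496094)
wrist or (np.float64(263.0), np.float64(119.3)) [241, 97, 47, 45, 1666] [0.4695 0.0606 0.0569]
wrist or (np.float64(318.7), np.float64(121.8)) [291, 120, 54, 5, 187] [0.5253 0.0578 0.0572]
(np.float64(268.2), np.float64(188.3)) (np.float64(382.1), np.float64(226.7)) (array([ 0.50888612, -0.27545038,  0.06105057]), np.float64(0.0017976673260885877))
(np.float64(268.2), np.float64(188.3)) (np.float64(402.7), np.float64(235.4)) (array([ 0.50950193, -0.3108538 ,  0.04685372]), np.float64(0.049107535803628005))
(np.float64(253.3), np.float64(200.6)) (np.float64(382.1), np.float64(226.7)) (array([ 0.56018088, -0.27175491,  0.03602486]), np.float64(0.053905617493897405))
(np.float64(253.3), np.float64(200.6)) (np.float64(402.7), np.float64(235.4)) (array([ 0.56227079, -0.30871309,  0.01957417]), np.float64(0.0013851679614912754))
0.3
```

View pics/m1.png

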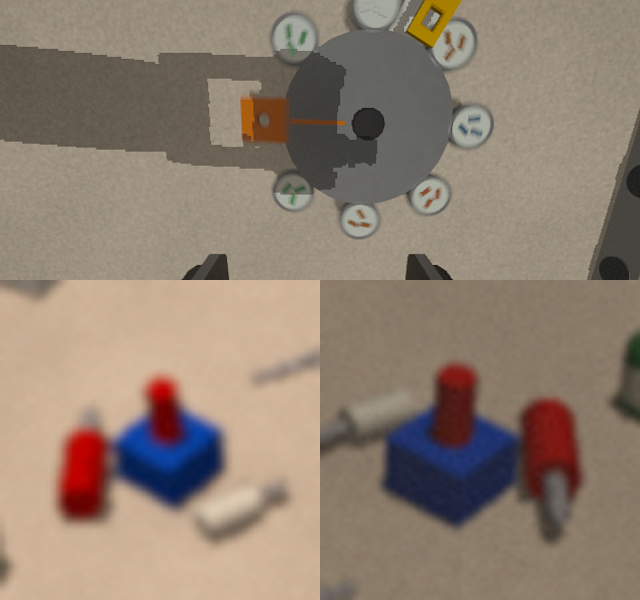

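The wheel axle is at about (0.574, 0.0555) and the bracket points along about 60.5°, which puts the slot near (0.626, 0.147). The crops confirm the choice: the small red pin stands upright in the blue block, while the larger red one and the white one lie loose beside it. I'll hover with the fingers shut.

>>> drive_tool:
  rows:
    - [1,1,0.1,4,0,0,0]
    - [1,1.4,0.1,4,0,0,0]
    - [1,1.4,0,4,0,0,0]
    - [1,0,0,2.8,0,0,0]
    - [1,0,0,0,0,0,0]
    - [1,0,0,0,0,0,0]

```text
t: 1.05
position: [0.5278, 0.0379, 0.0849]
tool_rot: [0.707, 0.707, 0.001, 0.001]
contact_force: [0.2, -0.7, 0.5]
finger_gap: -0.002
```

```bash
cat > w.py <<'E'
from h import *
import sys
C=np.array([.574,.0555])
def lug(n='scene',save=None):
    t=arm.sense()['t']; c=cap(n,save); best=None
    for ce,s,m in blobs(c,orange,25):
        p=plane(c,*ce,.057)[:2]-C; r=np.linalg.norm(p)
        if .09<r<.13 : best=(t,np.degrees(np.arctan2(p[1],p[0]))%360,r,s[4]) if best is None or s[4]>best[3] else best
    return best
E
cat > s.py <<'E'
from w import *
N=int(sys.argv[1]) if len(sys.argv)>1 else 2
L=[lug() for _ in range(N)]
for l in L: print(l and tuple(np.round(l,3)))
g=[l for l in L if l]
if len(g)>1: print('w rad/s',np.radians((g[-1][1]-g[0][1]+180)%360-180)/(g[-1][0]-g[0][0]))
s=arm.sense(); print(s['t'],s['position'].round(4),s['contact_force'].round(2),s['torque'].round(2))
E
python3 s.py 6
```

```text
(np.float64(1.05), np.float64(348.787), np.float64(0.104), np.float64(210.0))
(np.float64(1.1), np.float64(358.7), np.float64(0.105), np.float64(224.0))
(np.float64(1.15), np.float64(8.561), np.float64(0.105), np.float64(220.0))
(np.float64(1.2), np.float64(18.525), np.float64(0.105), np.float64(218.0))
(np.float64(1.25), np.float64(28.326), np.float64(0.105), np.float64(223.0))
(np.float64(1.3), np.float64(38.161), np.float64(0.104), np.float64(222.0))
w rad/s 3.447014975962655
1.35 [0.5275 0.0379 0.0842] [ 0.21  0.12 -0.12] [ 0.01 -0.    0.01]
```

>>> drive_tool:
  rows:
    - [1,0,0,1.2,0,0,0]
    - [1,0,0,1.2,0,0,0]
    - [1,0,0,0,0,0,0]
    - [1,0,0,0,0,0,0]

```text
t: 1.85
position: [0.527, 0.038, 0.0592]
tool_rot: [0.707, 0.707, -0.0, -0.0]
contact_force: [-0.5, 0.0, -0.2]
finger_gap: -0.003
```

```bash
python3 s.py 2
```

```text
(np.float64(1.85), np.float64(146.005), np.float64(0.1), np.float64(140.0))
(np.float64(1.9), np.float64(157.507), np.float64(0.101), np.float64(142.0))
w rad/s 4.014843864092199
1.95 [0.5273 0.038  0.0596] [-0.04  0.14 -0.85] [ 0.01 -0.04 -0.  ]
```

>>> drive_tool:
  rows:
    - [1,0,0,0.35,0,0,0]
    - [1,0,0,0,0,0,0]
    - [1,0,0,-0.4,0,0,0]
    - [1,0,0,0,0,0,0]

```text
t: 2.45
position: [0.5273, 0.0381, 0.0603]
tool_rot: [0.707, 0.707, 0.0, 0.0]
contact_force: [-0.4, -0.6, -0.1]
finger_gap: -0.003
```

```bash
python3 s.py 3
```

```text
(np.float64(2.45), np.float64(253.661), np.float64(0.096), np.float64(145.0))
(np.float64(2.5), np.float64(261.319), np.float64(0.102), np.float64(132.0))
(np.float64(2.55), np.float64(268.94), np.float64(0.103), np.float64(133.0))
w rad/s 2.6666588166057053
2.6 [0.527  0.0381 0.0598] [ 0.78 -0.32 -0.27] [-0.05  0.02  0.  ]
```

>>> drive_tool:
  rows:
    - [1,0,0,0.4,0,0,0]
    - [1,0,0,0,0,0,0]
    - [1,0,0,0,0,0,0]
    - [1,0,0,0,0,0,0]
    - [1,0,0,-0.4,0,0,0]
    - [1,0,0,0,0,0,0]

```text
t: 3.35
position: [0.5271, 0.0382, 0.0601]
tool_rot: [0.707, 0.707, 0.0, 0.0]
contact_force: [0.6, -0.4, -0.1]
finger_gap: -0.003
```

```bash
python3 s.py 3
```

```text
(np.float64(3.35), np.float64(331.915), np.float64(0.106), np.float64(183.0))
(np.float64(3.4), np.float64(333.123), np.float64(0.107), np.float64(188.0))
(np.float64(3.45), np.float64(334.241), np.float64(0.107), np.float64(182.0))
w rad/s 0.4060140264539233
3.5 [0.5269 0.0381 0.0597] [ 0.14  0.23 -0.06] [0.   0.03 0.02]
```

>>> drive_tool:
  rows:
    - [1,0,0,0,0,0,0]
    - [1,0,0,0,0,0,0]
    - [1,0,0,0,0,0,0]
    - [1,0,0,0,0,0,0]
    - [1,0,0,0,0,0,0]
    - [1,0,0,0,0,0,0]
    - [1,0,0,0,0,0,0]
    - [1,0,0,0,0,0,0]
    - [1,0,0,0,0,0,0]
    - [1,0,0,0,0,0,0]
    - [1,0,0,0,0,0,0]

```text
t: 4.88
position: [0.527, 0.038, 0.0598]
tool_rot: [0.707, 0.707, 0.0, 0.0]
contact_force: [0.8, -0.0, 0.5]
finger_gap: -0.001
```

```bash
python3 s.py 4
```

```text
(np.float64(4.875), np.float64(3.967), np.float64(0.106), np.float64(218.0))
(np.float64(4.925), np.float64(5.092), np.float64(0.105), np.float64(212.0))
(np.float64(4.975), np.float64(5.774), np.float64(0.106), np.float64(217.0))
(np.float64(5.025), np.float64(6.79), np.float64(0.105), np.float64(221.0))
w rad/s 0.328484429462267
5.075 [0.527  0.038  0.0598] [-0.37  0.18 -1.34] [-0.03  0.01  0.03]
```

>>> drive_tool:
  rows:
    - [1,-0.18,0.06,0.2,0,0,0]
    - [1,-0.18,0.07,0.2,0,0,0]
    - [1,-0.18,0.08,0,0,0,0]
    - [1,-0.17,0.09,0,0,0,0]
    - [1,-0.17,0.09,0,0,0,0]
    - [1,-0.16,0.1,0,0,0,0]
    - [1,-0.16,0.1,0,0,0,0]
    - [1,-0.15,0.11,0,0,0,0]
    - [1,-0.15,0.12,0,0,0,0]
    - [1,-0.14,0.12,0,0,0,0]
    - [1,-0.14,0.13,0,0,0,0]
    - [1,-0.13,0.13,0,0,0,0]
    - [1,-0.13,0.14,0,0,0,0]
    - [1,-0.12,0.15,0,0,0,0]
    - [1,-0.11,0.15,0,0,0,0]
    - [1,-0.11,0.16,0,0,0,0]
    - [1,-0.1,0.16,0,0,0,0]
    - [1,0,0,0,0,0,0]

```text
t: 7.32
position: [0.5469, 0.0131, 0.0559]
tool_rot: [0.707, 0.707, 0.0, 0.0]
contact_force: [-0.4, 0.6, 2.4]
finger_gap: -0.003
```

```bash
cat > m.py <<'E'
from w import *
c=cap('wrist'); P=pts(c)
for ce,s,m in blobs(c,orange)+blobs(c,yellow): print('wrist',ce,s,np.nanmedian(P[m],0).round(4))
cv2.imwrite('pics/m2.png',c['frame'][...,::-1])
E
python3 s.py 3; python3 m.py
```

```text
(np.float64(7.325), np.float64(41.638), np.float64(0.108), np.float64(210.0))
(np.float64(7.375), np.float64(41.512), np.float64(0.107), np.float64(214.0))
(np.float64(7.425), np.float64(41.512), np.float64(0.107), np.float64(215.0))
w rad/s -0.021928537338990202
7.475 [0.5466 0.0133 0.0558] [-0.34  0.76  1.09] [0.02 0.04 0.03]
wrist (np.float64(184.5), np.float64(2.6)) [178, 0, 15, 9, 75] [0.4924 0.1288 0.0571]
wrist (np.float64(223.1), np.float64(8.2)) [208, 0, 31, 18, 373] [0.508  0.1267 0.0571]
wrist (np.float64(570.1), np.float64(28.7)) [492, 0, 148, 88, 6032] [0.6544 0.1207 0.0558]
wrist (np.float64(503.0), np.float64(66.9)) [480, 53, 40, 30, 198] [0.6258 0.1051 0.0563]
wrist (np.float64(143.1), np.float64(155.4)) [133, 143, 21, 26, 247] [0.4655 0.067  0.0571]
wrist (np.float64(172.2), np.float64(168.1)) [167, 156, 11, 25, 210] [0.478 0.061 0.057]
wrist (np.float64(150.7), np.float64(184.3)) [139, 173, 24, 23, 221] [0.4667 0.0529 0.0571]
wrist (np.float64(527.1), np.float64(3.9)) [509, 0, 36, 12, 255] [0.6262 0.1262 0.0646]
```

View pics/m2.png

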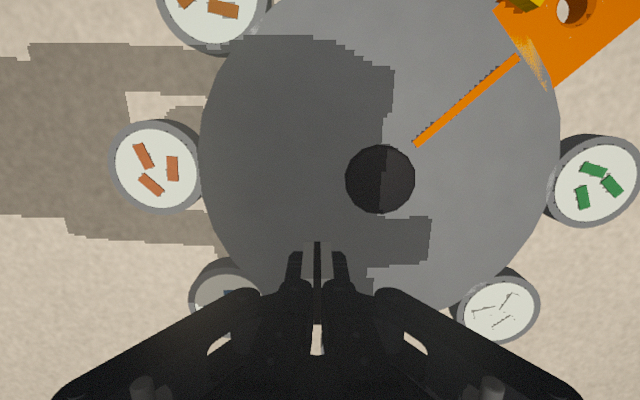

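The picture shows the wheel held at rest by the finger, with the orange radial stripe running from (414,144) to (519,58) and the hole at (572,10). That is about 19° short of the slot. I'll drag it on.

>>> drive_tool:
  rows:
    - [1,-0.11,0.19,0,0,0,0]
    - [1,-0.1,0.19,0,0,0,0]
    - [1,-0.09,0.19,0,0,0,0]
    - [1,-0.09,0.19,0,0,0,0]
    - [1,-0.08,0.19,0,0,0,0]
    - [1,-0.07,0.19,0,0,0,0]
    - [1,-0.06,0.19,0,0,0,0]
    - [1,-0.05,0.2,0,0,0,0]
    - [1,0,0,0,0,0,0]
    - [1,0,0,0,0,0,0]

```text
t: 8.78
position: [0.5619, 0.0067, 0.0558]
tool_rot: [0.707, 0.707, 0.0, -0.0]
contact_force: [-0.3, 0.5, 2.1]
finger_gap: -0.004
```

```bash
cat > m.py <<'E'
from w import *
# stripe angle + bracket angle from wrist camera
c=cap('wrist','m%s.png'%sys.argv[1]); P=pts(c); ok=c['z_map']>0
h=cv2.cvtColor(c['frame'],cv2.COLOR_RGB2HSV).astype(int); o=orange(h[...,0],h[...,1],h[...,2])&(h[...,1]>170)
v,u=np.mgrid[0:400,0:640]; W=np.stack([plane(c,a,b,.057)[:2] for a,b in zip(u[o],v[o])])-C
r=np.hypot(*W.T); a=np.degrees(np.arctan2(W[:,1],W[:,0]))%360
k=(r>.03)&(r<.075); print('stripe',k.sum(),np.median(a[k]),[(round(x,3),round(np.median(a[(abs(r-x)<.005)]),2)) for x in(.03,.04,.05,.06,.07) if (abs(r-x)<.005).any()])
y=yellow(h[...,0],h[...,1],h[...,2])&ok&(abs(P[...,2]-.068)<.004)
if y.sum()>50: print('yel',y.sum(),cv2.minAreaRect((P[y][:,:2]*1000).astype(np.float32)))
b=ok&(abs(P[...,2]-.0668)<.002)&(h[...,2]<70)&(np.hypot(P[...,0]-C[0],P[...,1]-C[1])<.022)
if b.sum()>50: print('cap',b.sum(),cv2.minEnclosingCircle((P[b][:,:2]*1000).astype(np.float32)))
E
python3 s.py 2; python3 m.py 3
```

```text
(np.float64(8.775), np.float64(51.562), np.float64(0.101), np.float64(69.0))
(np.float64(8.825), np.float64(51.419), np.float64(0.103), np.float64(66.0))
w rad/s -0.04995297478571694
8.875 [0.5618 0.0068 0.0558] [ 0.62 -0.53  1.58] [ 0.05  0.05 -0.01]
stripe 397 62.2754228491407 [(0.03, np.float64(61.86)), (0.04, np.float64(62.21)), (0.05, np.float64(63.54)), (0.06, np.float64(63.49)), (0.07, np.float64(62.11))]
cap 3533 ((574.4310302734375, 56.5756950378418), 15.625032424926758)
```

>>> drive_tool:
  rows:
    - [1,0,0,-0.5,0,0,0]
    - [1,0,0,-2,0,0,0]
    - [1,0,0.6,-4,0,0,0]
    - [1,0.4,0.6,-4,0,0,0]
    - [1,0.5,0.6,-4,0,0,0]
    - [0.5,0.5,0.6,0,0,0,0]
    - [0.4,0,0,0,0,0,0]
    - [0.4,0,0,0,0,0,0]

```text
t: 9.93
position: [0.5851, 0.0206, 0.199]
tool_rot: [0.707, 0.707, -0.001, -0.001]
contact_force: [0.3, 1.1, -0.8]
finger_gap: 0.598
```

```bash
sed -i 's/C=np.*/C=np.array([.5744,.0566])/' w.py; python3 s.py 1; python3 m.py 4; python3 -c "
import cv2
a=cv2.imread('pics/m4.png'); cv2.imwrite('pics/m4b.png',a)"
```

```text
(np.float64(9.925), np.float64(50.437), np.float64(0.109), np.float64(49.0))
9.975 [0.5852 0.0206 0.1992] [-0.07  0.75 -0.33] [-0.03 -0.05  0.01]
stripe 214 61.95539574891524 [(0.03, np.float64(61.89)), (0.04, np.float64(61.66)), (0.05, np.float64(61.94)), (0.06, np.float64(62.08)), (0.07, np.float64(61.95))]
yel 2072 ((630.2672119140625, 155.53871154785156), (56.22724914550781, 28.014524459838867), 60.760189056396484)
cap 944 ((574.3909912109375, 56.390281677246094), 15.835290908813477)
```

View pics/m4.png

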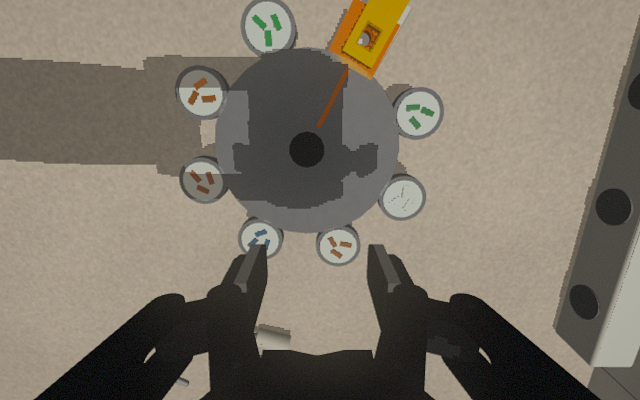

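The hole shows inside the slot at (362,37). The stripe angle is 62.0° against about 60.7° for the bracket, so the hole is about 2.4 mm off and the wheel is at rest. That is inside the 6 mm tolerance and the pin's taper can take it up. Now the pin.

>>> drive_tool:
  rows:
    - [0.4,-4,-1,0,0,0,0]
    - [0.4,-5,-1.3,0,0,0,0]
    - [0.4,-5,-1.3,0,0,0,0]
    - [0.4,-5,-1.3,0,0,0,0]
    - [0.4,-5,-1.3,0.5,0,0,0]
    - [0.4,-4,-1,1,0,0,0]
    - [0.4,-1.7,-0.4,1,0,0,0]
    - [0.4,0,0,0,0,0,0]
    - [0.4,0,0,0,0,0,0]

```text
t: 11.15
position: [0.5105, -0.2751, 0.1761]
tool_rot: [0.707, 0.708, 0.0, 0.0]
contact_force: [0.4, -0.1, 0.5]
finger_gap: 0.6
```

```bash
cat > p.py <<'E'
from h import *
c=cap('wrist','p1.png'); P=pts(c); ok=c['z_map']>0
for k,f in dict(red=red,blue=blue).items():
    for ce,s,m in blobs(c,f):
        p=P[m&ok]; zt=np.percentile(p[:,2],90); t=p[abs(p[:,2]-zt)<.003]
        print(k,ce,s,'ztop',zt.round(4),cv2.minAreaRect((t[:,:2]*1000).astype(np.float32)), cv2.minEnclosingCircle((t[:,:2]*1000).astype(np.float32)))
s=arm.sense(); print(s['t'],s['position'].round(4),s['contact_force'].round(2))
E
python3 p.py
```

```text
red (np.float64(316.5), np.float64(192.6)) [303, 173, 28, 39, 838] ztop 0.0826 ((509.3329162597656, -272.0296630859375), (21.96455192565918, 22.811986923217773), 48.96582794189453) ((509.3741760253906, -272.1912536621094), 11.707898139953613)
red (np.float64(366.9), np.float64(211.8)) [335, 183, 65, 58, 1884] ztop 0.0334 ((561.882568359375, -307.4769592285156), (61.22999954223633, 21.498687744140625), 38.52505874633789) ((561.9800415039062, -307.3558654785156), 31.30542755126953)
blue (np.float64(316.7), np.float64(176.5)) [288, 149, 59, 64, 2513] ztop 0.0388 ((509.7979431152344, -272.5025634765625), (55.72005844116211, 54.79092025756836), 88.5549545288086) ((509.60791015625, -272.24432373046875), 38.06696319580078)
11.2 [ 0.5106 -0.275   0.1763] [-0.33 -0.13  0.31]
```

View pics/p1.png

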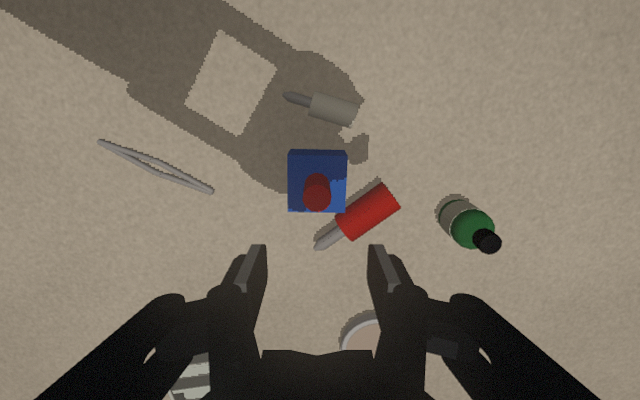

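The picture shows the small red pin upright in the block at (317,192), with the bigger red one (367,212) and the white one (330,105) lying aside. The pin is at (0.5095, -0.272) and its top is at 0.083, against the 0.082 expected. I'll grasp it.

>>> drive_tool:
  rows:
    - [0.4,0.28,-0.11,3,0,0,0]
    - [0.4,0,0,4,0,0,0]
    - [0.4,0,0,3,0,0,0]
    - [0.4,0,0,1.9,0,0,0]
    - [0.4,0,0,1,0,0,0]
    - [0.4,0,0,0,0,0,0]
    - [0.8,0,0,0,0,0,0]
    - [1,0,0,0,0,0,0]
    - [1,0,0,0,0,0,0]
    - [1,0,0,0,0,0,0]
    - [1,0,0,0,0,0,0]

```text
t: 12.58
position: [0.5096, -0.274, 0.0483]
tool_rot: [0.707, 0.707, 0.0, 0.001]
contact_force: [-0.4, -0.3, 5.7]
finger_gap: 0.264
```

>>> drive_tool:
  rows:
    - [1,0,0,-1,0,0,0]
    - [1,0,0,-2,0,0,0]
    - [1,0,0,-3,0,0,0]
    - [1,0,0,-3,0,0,0]
    - [1,0,0,-3,0,0,0]
    - [1,0,0,0,0,0,0]

```text
t: 13.32
position: [0.5097, -0.2741, 0.1699]
tool_rot: [0.707, 0.707, 0.001, 0.002]
contact_force: [0.4, -0.2, -1.4]
finger_gap: 0.261
```

```bash
cat > q.py <<'E'
from h import *
c=cap('wrist','q%s.png'%sys.argv[1] if 0 else 'q1.png'); P=pts(c); ok=c['z_map']>0
s=arm.sense(); p0=s['position']; print(s['t'],p0.round(4),s['contact_force'].round(2),s['finger_gap'])
for ce,st,m in blobs(c,red):
    p=P[m&ok]; print('red',ce,st,(np.median(p,0)-p0).round(4),(p.min(0)-p0).round(4),(p.max(0)-p0).round(4))
cs,cd=cap('scene'),cap('side')
A=[b[0] for b in blobs(cs,red,20)];B=[b[0] for b in blobs(cd,red,20)]
for a in A:
    for b in B:
        x,e=cross(cs,a,cd,b)
        if e<.008: print(a,b,x.round(4),'rel',(x-p0).round(4),e.round(4))
cv2.imwrite('pics/q1.png',cv2.vconcat([c['frame'][100:400,150:490],])[...,::-1])
E
python3 q.py
```

```text
13.375 [ 0.509  -0.2736  0.1676] [ 0.04 -0.05 -1.  ] 0.2615257717371281
red (np.float64(367.7), np.float64(214.0)) [336, 184, 66, 59, 1936] [ 0.051  -0.0293 -0.1365] [ 0.0203 -0.0601 -0.1684] [ 0.0835 -0.0025 -0.1325]
red (np.float64(317.0), np.float64(274.0)) [290, 228, 55, 89, 3786] [0.     0.0078 0.035 ] [-0.0113 -0.0106 -0.0271] [0.0116 0.0131 0.0375]
(np.float64(266.4), np.float64(163.3)) (np.float64(386.9), np.float64(189.6)) [ 0.5055 -0.2784  0.1771] rel [-0.0035 -0.0048  0.0095] 0.0068
(np.float64(253.3), np.float64(201.3)) (np.float64(402.7), np.float64(235.4)) [ 0.564  -0.3075  0.018 ] rel [ 0.055  -0.0339 -0.1496] 0.0011
```

View pics/q1.png

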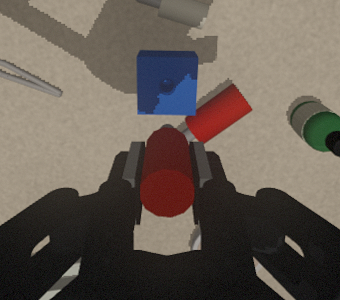

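The pin is held upright between the pads at crop (165,180), and the block is left empty. I'll carry it over to the slot.

>>> drive_tool:
  rows:
    - [1,3,0.8,0,0,0,0]
    - [1,5,1.4,0,0,0,0]
    - [1,5,1.4,0,0,0,0]
    - [1,5,1.4,0,0,0,0]
    - [1,5,1.4,0,0,0,0]
    - [1,5,1.4,0,0,0,0]
    - [1,5,1.4,0,0,0,0]
    - [1,4,1.2,0,0,0,0]
    - [1,3,0.8,0,0,0,0]
    - [1,2,0.5,0,0,0,0]
    - [1,0,0,0,0,0,0]
    - [1,0,0,0,0,0,0]

```text
t: 14.98
position: [0.6257, 0.1454, 0.1664]
tool_rot: [0.707, 0.707, -0.0, -0.0]
contact_force: [-0.2, -0.8, -1.3]
finger_gap: 0.267
```

```bash
cat > r.py <<'E'
from h import *
c=cap('wrist','r1.png'); P=pts(c); ok=c['z_map']>0
s=arm.sense(); p0=s['position']; print(s['t'],p0.round(4),s['contact_force'].round(2),s['tool_rot'].round(4))
h=cv2.cvtColor(c['frame'],cv2.COLOR_RGB2HSV).astype(int)
y=yellow(h[...,0],h[...,1],h[...,2])&ok&(abs(P[...,2]-.068)<.003)
r=cv2.minAreaRect((P[y][:,:2]*1000).astype(np.float32)); print('yel',y.sum(),P[y][:,2].mean(),r)
# slot: hole inside yellow (contour hierarchy)
m=yellow(h[...,0],h[...,1],h[...,2]).astype(np.uint8)
cn,hi=cv2.findContours(m,cv2.RETR_CCOMP,cv2.CHAIN_APPROX_NONE)
for k,x in zip(cn,hi[0]):
    if x[3]>=0 and cv2.contourArea(k)>40:
        w=np.array([plane(c,*q[0],.068)[:2]*1000 for q in k],np.float32); print('slot',cv2.boundingRect(k),cv2.minAreaRect(w))
for ce,st,mm in blobs(c,red,300):
    q=P[mm&ok]; q=q[q[:,2]>.1]
    if len(q)<100: continue
    zt=np.percentile(q[:,2],98); t=q[q[:,2]>zt-.003]; f=q[(q[:,2]<zt-.006)]
    print('top z',zt-p0[2],'c',(np.array(cv2.minEnclosingCircle(((t[:,:2]-p0[:2])*1000).astype(np.float32))[0])).round(2))
    for z0 in np.arange(zt-.042,zt-.005,.008):
        g=f[abs(f[:,2]-z0)<.004]; 
        if len(g)>15: print('z',(z0-p0[2]).round(4),'x',((g[:,0].min()+g[:,0].max())/2-p0[0]).round(4),'yfront',(np.percentile(g[:,1],95)-p0[1]).round(4))
E
python3 r.py
```

```text
15.025 [0.6257 0.1452 0.1667] [-0.5  -0.57 -0.33] [ 7.076e-01  7.066e-01 -3.000e-04  0.000e+00]
yel 2608 0.06785542916943152 ((633.6636352539062, 161.64102172851562), (70.17364501953125, 28.21762466430664), 60.726985931396484)
slot (308, 184, 22, 23) ((626.094482421875, 149.2520294189453), (16.453413009643555, 13.524208068847656), 62.64149856567383)
top z 0.03422590427506747 c [-0.9   1.55]
z -0.0078 x -0.0003 yfront 0.0131
z 0.0002 x -0.0007 yfront 0.013
z 0.0082 x -0.0006 yfront 0.0131
z 0.0162 x -0.0006 yfront 0.0131
z 0.0242 x -0.0007 yfront 0.0131
```

View pics/r1.png

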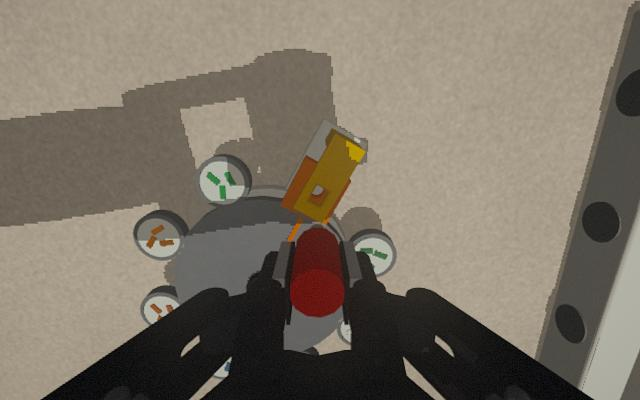

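The picture shows the bracket whole (rectangle 70 x 28 mm, as specified), with the slot at (319,195) and the wheel's hole visible in it. The slot is at about (0.6259, 0.148) and the pin axis at about (0.6251, 0.1465). I'll correct by 0.8 and 1.5 mm and go down to just above the slot.

>>> drive_tool:
  rows:
    - [1,0.1,0.05,1,0,0,0]
    - [1,0.05,0.03,2,0,0,0]
    - [1,0,0,1.5,0,0,0]
    - [1,0,0,0.7,0,0,0]
    - [1,0,0,0,0,0,0]
    - [1,0,0,0,0,0,0]

```text
t: 15.78
position: [0.627, 0.1481, 0.1156]
tool_rot: [0.707, 0.707, 0.001, 0.0]
contact_force: [-0.1, 0.2, -0.2]
finger_gap: 0.264
```

```bash
sed -i 's/q\[:,2\]>.1\]/q[:,2]>p0[2]-.02]/' r.py; python3 r.py
```

```text
15.825 [0.6271 0.1481 0.1158] [ 0.82  0.81 -1.05] [7.071e-01 7.071e-01 7.000e-04 5.000e-04]
yel 3410 0.06784214193684983 ((633.8731689453125, 161.85287475585938), (69.99678039550781, 28.456031799316406), 60.48420715332031)
top z 0.03433314708292784 c [-0.75  1.51]
z -0.0077 x -0.0004 yfront 0.0128
z 0.0003 x -0.0008 yfront 0.0129
z 0.0083 x -0.0007 yfront 0.0128
z 0.0163 x -0.0008 yfront 0.013
z 0.0243 x -0.0007 yfront 0.013
```

>>> drive_tool:
  rows:
    - [1,-0.12,-0.05,0,0,0,0]
    - [1,0,0,0.4,0,0,0]
    - [1,0,0,0.4,0,0,0]
    - [1,0,0,0.3,0,0,0]
    - [1,0,0,0.3,0,0,0]
    - [1,0,0,0.2,0,0,0]
    - [1,0,0,0,0,0,0]

```text
t: 16.7
position: [0.6261, 0.1468, 0.0986]
tool_rot: [0.707, 0.707, -0.0, -0.0]
contact_force: [0.4, -0.5, -0.3]
finger_gap: 0.266
```

>>> drive_tool:
  rows:
    - [1,0,0,0.15,0,0,0]
    - [1,0,0,0.15,0,0,0]
    - [1,0,0,0.15,0,0,0]
    - [1,0,0,0.15,0,0,0]
    - [1,0,0,0.15,0,0,0]
    - [1,0,0,0,0,0,0]

```text
t: 17.45
position: [0.626, 0.1468, 0.0911]
tool_rot: [0.707, 0.707, -0.0, -0.0]
contact_force: [0.5, 0.1, -0.4]
finger_gap: 0.264
```

>>> drive_tool:
  rows:
    - [1,0,0,0.15,0,0,0]
    - [1,0,0,0.15,0,0,0]
    - [1,0,0,0.15,0,0,0]
    - [1,0,0,0.15,0,0,0]
    - [1,0,0,0.15,0,0,0]
    - [1,0,0,0.15,0,0,0]
    - [1,0,0,0,0,0,0]

```text
t: 18.32
position: [0.626, 0.1468, 0.0821]
tool_rot: [0.707, 0.707, -0.0, -0.0]
contact_force: [0.5, 0.8, -0.2]
finger_gap: 0.263
```

>>> drive_tool:
  rows:
    - [1,0,0,0.1,0,0,0]
    - [1,0,0,0.1,0,0,0]
    - [1,0,0,0.1,0,0,0]
    - [1,0,0,0,0,0,0]

```text
t: 18.82
position: [0.6261, 0.1468, 0.0792]
tool_rot: [0.707, 0.707, -0.0, -0.0]
contact_force: [0.4, 0.4, -1.0]
finger_gap: 0.262
```

```bash
python3 r.py
```

```text
18.875 [0.6261 0.1468 0.0793] [ 0.64  0.76 -0.15] [0.7071 0.7071 0.     0.    ]
yel 4131 0.06784679997892464 ((637.366943359375, 167.83285522460938), (56.14886474609375, 28.626089096069336), 60.69620132446289)
top z 0.03445981391442446 c [-1.    1.31]
z -0.0075 x -0.0008 yfront 0.0129
z 0.0005 x -0.0006 yfront 0.0125
z 0.0085 x -0.0009 yfront 0.0129
z 0.0165 x -0.0008 yfront 0.013
z 0.0245 x -0.0007 yfront 0.0129
```

Top at 0.1137, home at 0.112, so about 1.5 mm remain.

>>> drive_tool:
  rows:
    - [1,0,0,0.06,0,0,0]
    - [1,0,0,0.06,0,0,0]
    - [1,0,0,0,0,0,0]

```text
t: 19.25
position: [0.6262, 0.1469, 0.0784]
tool_rot: [0.707, 0.707, 0.0, 0.0]
contact_force: [-1.1, -0.5, 1.3]
finger_gap: 0.261
```

>>> drive_tool:
  rows:
    - [0.65,0,0,0,0,0,0]
    - [0.6,0,0,0,0,0,0]
    - [0.5,0,0,0,0,0,0]
    - [0.4,0,0,0,0,0,0]
    - [0.4,0,0,-1,0,0,0]
    - [0.4,0,0,-3,0,0,0]
    - [0.4,0,0,-5,0,0,0]
    - [0.4,-1,0,-3,0,0,0]
    - [0.4,0,0,0,0,0,0]
    - [0.4,0,0,0,0,0,0]

```text
t: 20.5
position: [0.6258, 0.1369, 0.1973]
tool_rot: [0.707, 0.707, -0.0, -0.0]
contact_force: [-0.5, 0.3, -0.6]
finger_gap: 0.6
```

```bash
cat > v.py <<'E'
from h import *
c=cap('wrist','v1.png'); P=pts(c); ok=c['z_map']>0; s=arm.sense(); print(s['t'],s['position'].round(4),s['contact_force'].round(2))
S=np.array([.626,.1478])
for ce,st,m in blobs(c,red,200):
    q=P[m&ok]; zt=np.percentile(q[:,2],95); t=q[abs(q[:,2]-zt)<.003]; print(ce,'ztop',zt,np.percentile(q[:,2],2),cv2.minEnclosingCircle((t[:,:2]*1000).astype(np.float32)))
a,b=cap('scene'),cap('side')
for p in blobs(a,red,20):
    for q in blobs(b,red,20):
        x,e=cross(a,p[0],b,q[0]); 
        if e<.006: print(p[0],q[0],x.round(4),e.round(4))
h=cv2.cvtColor(c['frame'],cv2.COLOR_RGB2HSV).astype(int); o=orange(h[...,0],h[...,1],h[...,2])
v,u=np.nonzero(o); W=np.stack([plane(c,i,j,.057)[:2] for i,j in zip(u,v)])-[.5744,.0566]; r=np.hypot(*W.T);k=(r>.03)&(r<.075)
print('stripe',k.sum(),np.median(np.degrees(np.arctan2(W[k,1],W[k,0]))))
E
python3 v.py
```

```text
20.55 [0.6255 0.1369 0.1965] [-0.18  0.24 -0.11]
(np.float64(317.3), np.float64(187.3)) ztop 0.11289393494353789 0.07525551490256233 ((625.5040283203125, 148.22515869140625), 11.678057670593262)
(np.float64(253.3), np.float64(201.2)) (np.float64(402.8), np.float64(235.4)) [ 0.5639 -0.3078  0.0182] 0.0009
(np.float64(343.3), np.float64(253.7)) (np.float64(303.7), np.float64(157.7)) [0.6234 0.1449 0.0898] 0.001
stripe 163 61.02757035892655
```

View pics/v1.png

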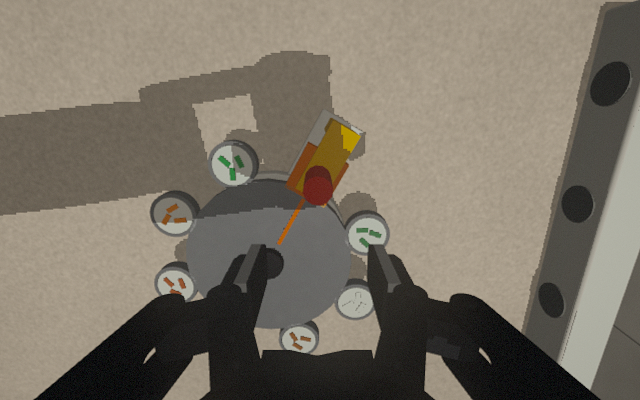

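The picture shows the pin upright in the bracket at (318,186), with the fingers clear of it. Its top is at 0.1129 by the camera; the same camera read the grip in the block 0.6 mm high, so that means fully home (0.112). The wheel stripe is at 61.0°. Handing in.

```bash
python3 -c "
from rig import arm
print(arm.sign_off())"
```

```text
the job is handed in; nothing more can be done
None
```

The job is handed in at about 20.6 s: the wheel is locked, with the red pin standing through the slot in its hole. No verdict was reported.

- **Wheel:** I slowed it from 3.4 to 0.4 rad/s with two light touches. I then carried it round with the fingertip at matched speed and let go. The force readings I saw while pressing were about 1 to 2.4 N. After release the hole was about 2.4 mm from the slot, seen through it, with the wheel at rest.
- **Early stop:** The wheel first stopped about 35 mm short, held by the finger. That is inside the 40 mm limit, and I dragged it on from there.
- **Pin:** I took the small red pin from the blue block and lowered it, with readings within about 1.5 N.
- **Last check:** The grip top measured 0.1129 m. Allowing for the 0.6 mm the camera read high at the block, this agrees with the fully home height of 0.112 m. The pin axis was within about 1 mm of the slot centre and the wheel stripe was at 61.0° against the bracket's 60.7°. The gripper was clear and touching nothing.
- **Weaker readings:** The two-view (scene and side) position of the pin differed from the wrist view by about 3 to 4 mm. I took that as masking and calibration error.
- **Others on the bench:** The larger loose red pin fell over by itself in the first 0.3 s, before I moved anything. I did not touch it, and I did not measure the bystanders' positions again at the end.

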